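# Lock out the bench dryer and load it with washed valves

### The arm

A 6-joint arm with a two-finger parallel gripper is mounted at the origin on a cart in front of the work surface, level with it; the furniture and walls round the work are solid. World frame = base frame: x ahead of the robot, y to its left, z up, the work surface at z = 0. Lengths are in mm, angles in rad, forces in N, time in s.
With the tool pointing down it reaches from about 200 to 875 mm from the base axis. Payload 3.4 kg.
Tool frame: the origin (TCP) lies midway between the tips of the shut fingers; the grasp point (between the pads) lies env.grip_point_offset behind it (env.grip_point_offset is the distance from the TCP to the grasp point, in mm); z points along the fingers, y is the line along which they close (so a half turn about z gives the same grasp; the last joint's range is limited). The gripper opens to 94 mm and grips with 3 to 60 N. Pads are 16 mm wide; open, the fingers measure 119 mm over their backs; the gripper's body (75 mm by 177 mm) begins 78 mm behind the grasp point.
Start: joints at [-1.453, 0.276, 1.505, -0, 1.361, -0.121], TCP at [136.006, -558.72, 205.493] pointing down, gripper open.
Joint ranges: [-2.89, 2.89], [-0.75, 2.08], [0.22, 2.7], [-1.18, 4.32], [0.11, 2.71], [-2.7, 2.7]. Speed limits (rad/s): [2.57, 2.57, 3.14, 3.14, 3.14, 3.14].

### API

Orientations are given as a 3x3 rotation matrix whose columns are the frame's x, y, z axes.
In Python, from plant import env, cams gives the robot as it stands. The module is installed in compiled form; this text tells all that it offers.
- The arm moves only by the tool apply_moves, never from a script. Its argument "motion" is text: rows parted by semicolons, each of 7 numbers parted by spaces: the shift along the tool's x, y, z in m, then the turn, a rotation vector about the tool's x, y, z in rad, then the finger opening in m, from 0 to 0.094. In form: x y z rx ry rz jaw; .... A call has 1 to 20 rows; each row shifts and turns the commanded pose from where the row before left it, along the tool's axes as they then stand; what a row does not reach is not made up. A row lasts 1/8 s, in which the tool goes at most 62.5 mm and 10.7 degrees, less where a joint would pass 70% of its speed; a pose out of reach is approached as far as the arm can. A call is refused whole if a number of a shift passes 0.0625 or a number of a turn 0.188, either way. A call with a gripper value outside its range is refused whole. The fingers move at their own pace and stop on an object; "squeeze" is the grip in N (left out, the last holds). Time passes only in rows, so rows that do not move let the fingers close. It gives the time, the measured TCP pose, the force, the opening and the grip force at its end, in the units of the state.
- env.read_state(): the state, without advancing time (a new reading comes with each control period).
- cams.snapshot(name): name is "scene" or "top" or "wrist"; returns a dict with "frame" (400x640x3 uint8, blue, green, red), "intrinsics" (3x3 intrinsics, pixels), "dist" ([k1, k2, p1, p2, k3] as OpenCV has them; the pictures are not rectified), "eye" and "attitude" of the camera in the world. Camera axes: x right, y down, z forward; pixel columns grow to the right and rows downward; lengths in mm; the calibration is good to about 2 mm. A picture is of the moment at which its call begins. There is no depth.
- env.job_done(): hands the job in; it is judged then, once.
The state is a dict: "time_s": time; "joint_pos": joint angles; "joint_vel": joint speeds; "effort": joint torques, N m; "eef_pos": TCP position; "orientation": TCP orientation; "force": force on the tool from outside, world axes, zero at the start; "ft_torque": the same for the moment, N m; "width": finger opening in mm; "grip_force": force on a finger pad.
Only numpy, scipy, OpenCV 4.12 (cv2) and the standard library are available. Lean on these libraries where they do the work, as an engineer would, in place of code of your own. Each camera call takes 0.05 s, during which the arm holds its last target. There are 200 camera calls.

### The job

The bench dryer must be locked out before anything goes into it: turn the rotary isolator on its roof fully to off, then swing its lockout hasp fully out, and leave both so. Put every brass ball valve from the right-hand end of the bench onto the metal tray, and slide the loaded tray by its grip fin into the dryer's mouth until it is fully home. Leave the other things on the bench alone.

Things in the scene. Friction and masses are not known exactly. Their poses are not given: they have to be found in the camera images.
- dryer: Grey bench-top dryer, fixed, astride the bench at the left: shell 170 mm deep (x -80 to +90), 250 wide (y), 115 high; fan housing 150 high behind it. Origin on the bench top; its x axis points the way a tray goes in, z up. The tray slides in along the bench top itself (no floor); the back wall stops it with the tray's origin at x = +3 mm, y = 0 within 5 mm, its x axis along the dryer's.
- dryer_mouth (a point): Middle of the lower edge of the dryer's mouth, at x = -80 mm in the dryer frame; axes as the dryer's. The opening is 220 mm wide and 95 mm high. Slot lips along both side walls (6 mm wide, underside 30 mm up, starting 15 mm inside) cover the tray's rim. Flared guides 30 mm high stand at both sides, reaching 40 mm out, where they are about 250 mm apart.
- isolator (a joint): Angle of the rotary isolator handle on the dryer's roof, about a vertical axis: about 0 = on (starts at 0 to 0.12), 1.57 = off, against its stop; grows as it is turned anticlockwise seen from above. Friction 0.12 N m, no spring: it stays where it is left.
- isolator_grip (a point): Point on the handle's axis at the height to grip, 162 mm above the bench, at (-30, +20) mm in the dryer frame. Black upright bar 76 mm long, 16 thick, 145 to 179 mm above the bench, on a round boss over a flat plate (top 135 mm). Its y axis runs along the bar to the end with a white line, z up; the bar lies along the dryer's y when on, along the dryer's x when off.
- hasp (a joint): Angle of the lockout hasp: about 0 = folded in along the isolator plate (starts at 0 to 0.1), 1.57 = swung fully out, against its stop; grows clockwise seen from above. Friction 0.03 N m, no spring: it stays where it is left.
- hasp_tab (a point): Middle of the upright steel finger tab at the hasp's end, 160 mm above the bench: 16 mm along x (along the hasp, away from the pin), 7 thick (y), 138 to 172 mm above the bench, z up. The pin, a vertical hinge, is 55 mm back along -x, at (-65, -47) mm in the dryer frame. Folded, the hasp points along the dryer's +x; out, along its -y. The tab moves towards its own -y side as it opens.
- tray: Loose shallow aluminium tray lying on the bench before the dryer's mouth, 160 mm long (x), 210 mm wide (y), floor 4 mm thick, rim 22 mm high and 4 mm thick; 0.4 kg. Origin at the underside in the middle; x is the way it goes into the dryer, z up. At its -x end stands an upright grip fin.
- tray_fin (a point): Gripping point on the tray's fin, 125 mm in front of the tray's origin (-x) and 52 mm above its underside. The fin is an upright steel plate 12 mm thick (y), 40 mm long (x -143 to -103 mm), its top 68 mm above the bench; axes as the tray's.
- valve_1: Brass ball valve with a red lever, 0.16 kg (may be absent; three or four are there), 36 mm wide (x), 85 long (y), 46 high. Origin at the underside. Brass body y -20 to +42 mm, 32 high: hexagon ends 36 wide (y -20 to -6 and +28 to +42 mm), between them a 28 mm wide barrel. Over the barrel an 11 mm round stem carries the fixed flat lever (12 wide, z 44 to 46, y +17 to -42 mm).
- valve_2: Brass ball valve just like valve_1 (may be absent).
- valve_3: Brass ball valve just like valve_1 (may be absent).
- valve_4: Brass ball valve just like valve_1 (may be absent).
- valve_1_mid (a point): Middle of the barrel of valve_1, its grasping point: 11 mm along the valve's y from its origin, 16 mm up; axes as the valve's. Absent with its valve.
- valve_2_mid (a point): Middle of the barrel of valve_2, its grasping point: 11 mm along the valve's y from its origin, 16 mm up; axes as the valve's. Absent with its valve.
- valve_3_mid (a point): Middle of the barrel of valve_3, its grasping point: 11 mm along the valve's y from its origin, 16 mm up; axes as the valve's. Absent with its valve.
- valve_4_mid (a point): Middle of the barrel of valve_4, its grasping point: 11 mm along the valve's y from its origin, 16 mm up; axes as the valve's. Absent with its valve.
- mug: Bystander: red travel mug, 74x98x164 mm, standing; origin at its underside.
- tub: Bystander: white lidded tub, 64 mm across, 66 mm high; origin at its underside.
- carton_small: Bystander: small carton of fixings, 75x132x66 mm; origin at its underside.
- marker: Bystander: marker pen, 135x19x20 mm, lying along its x towards the back; origin at its underside.
- driver: Bystander: red screwdriver, 200x26x26 mm, lying along its x at the bench's front edge; origin at its underside.

How it is judged (in metres and radians):
On the way, in this order (a step that is already met when the one before it is completed fails the run):
1. the isolator handle is turned to off (value of joint isolator above 1.45 rad), for 0.2 s.
2. the lockout hasp is swung out, with the isolator off (value of joint isolator above 1.45 rad and value of joint hasp above 1.3 rad), for 0.2 s.
3. the tray is fully home in the dryer with every valve on it (all of step 2 and x of tray in the frame of dryer above -0.012 m and y of tray in the frame of dryer between -0.012 and 0.012 m and angle between the x axis of tray and the x axis of dryer, either way round below 0.09 rad and angle between tray's own z axis and vertical below 0.06 rad and x of valve_1_mid in the frame of tray between -0.076 and 0.076 m and y of valve_1_mid in the frame of tray between -0.1 and 0.1 m and z of valve_1_mid in the frame of tray between 0.008 and 0.045 m and x of valve_2_mid in the frame of tray between -0.076 and 0.076 m and y of valve_2_mid in the frame of tray between -0.1 and 0.1 m and z of valve_2_mid in the frame of tray between 0.008 and 0.045 m and x of valve_3_mid in the frame of tray between -0.076 and 0.076 m and y of valve_3_mid in the frame of tray between -0.1 and 0.1 m and z of valve_3_mid in the frame of tray between 0.008 and 0.045 m and x of valve_4_mid in the frame of tray between -0.076 and 0.076 m and y of valve_4_mid in the frame of tray between -0.1 and 0.1 m and z of valve_4_mid in the frame of tray between 0.008 and 0.045 m), for 0.2 s.
At the end, for the whole second after the job is handed in: Isolator off (above 1.45 rad), hasp out (above 1.3 rad); tray fully home (origin past x = -12 mm in the dryer frame, within 12 mm sideways, 0.09 rad of straight, flat); every valve present lies on the tray between its rims, not stacked; all at rest (all of step 3 and linear speed of each of valve_1, valve_2, valve_3, valve_4, tray below 0.02 m/s); the robot touches nothing.
It fails at once if the hasp is swung out while the isolator is not off (value of joint hasp above 0.5 rad and value of joint isolator below 1.3 rad).
It fails at once if the tray goes into the dryer before the isolator is off and the hasp out (x of tray in the frame of dryer above -0.1 m and (value of joint isolator below 1.3 rad or value of joint hasp below 1.1 rad)).
It fails at once if a bystander is moved more than 50 mm (distance of any of mug, tub, carton_small, marker, driver from where it was at the start of the episode above 0.05 m).
Of valve_1, valve_2, valve_3, valve_4 only 3 to 4 are there at a start; the rules pass over those that are not, and their reading is None.
At some moment in a run one of tray may be knocked a few centimetres aside while the robot is not near it.
Once in a run the grip may slacken for a moment while it holds something.
It also fails if it takes over 208 s, if anything falls off the work surface, if the arm or the gripper's body presses on something with over 40 N, if the wrist force passes 120 N, or if a joint passes its speed limit or range.

## Working session

There is one attempt and no reset: what is moved stays moved. The work goes in short steps, Python scripts to look and compute and a tool call to move; the robot and the scene stay as the last step left them, time stands still between calls to the robot, and variables do not carry over. Pictures are saved under pics/ and viewed, at most 14 in all, crops included, and the job is handed in when it is done.

Besides the shell and the picture viewer there is one more tool, called as name(argument=value, ...) on one line, values as JSON. apply_moves: Moves the arm, as the interface text tells. Its arguments: {"type":"object","properties":{"motion":{"type":"string"},"squeeze":{"type":"number"}},"required":["motion"]}

```bash
mkdir -p pics; cat > h.py <<'E'
import numpy as np, cv2
from plant import env, cams
def snap(n,fn=None):
    s=cams.snapshot(n)
    if fn: cv2.imwrite('pics/'+fn,s['frame'])
    return s
def ray(s,uv):
    p=cv2.undistortPoints(np.array(uv,float).reshape(-1,1,2),np.array(s['intrinsics']),np.array(s['dist'])).reshape(-1,2)
    d=np.c_[p,np.ones(len(p))]@np.array(s['attitude']).T
    return np.array(s['eye'],float).ravel(),d
def onz(s,uv,z):
    e,d=ray(s,uv); return e+d*((z-e[2])/d[:,2])[:,None]
def proj(s,P):
    R=np.array(s['attitude']);e=np.array(s['eye'],float).ravel()
    return cv2.projectPoints(np.array(P,float).reshape(-1,1,3),cv2.Rodrigues(R.T)[0],-R.T@e,np.array(s['intrinsics']),np.array(s['dist']))[0].reshape(-1,2)
E
python3 - <<'E'
from h import *
for n in ('scene','top'):
    s=snap(n,n+'0.png'); print(n,s['eye'],s['attitude'],s['intrinsics'])
print(env.grip_point_offset, env.read_state())
E
```

```text
scene [164.85925438 570.38433118 765.1279345 ] [[-0.70604497 -0.53239978  0.46695929]
 [-0.70811391  0.53883815 -0.45632021]
 [-0.0086707  -0.65284296 -0.75744365]] [[376.82935074   0.         320.30400224]
 [  0.         376.82935074 204.94203891]
 [  0.           0.           1.        ]]
top [ 432.96123892  169.33532673 1236.55058194] [[-0.02073323 -0.99508059  0.09687489]
 [-0.99944298  0.02316304  0.02402496]
 [-0.02615069 -0.09632281 -0.99500656]] [[430.57377086   0.         325.98622462]
 [  0.         430.57377086 190.84560696]
 [  0.           0.           1.        ]]
18.8 {'time_s': 0.1, 'joint_pos': array([-1.45300670e+00,  2.76542850e-01,  1.50599175e+00, -1.24920540e-05,
        1.36071072e+00, -1.20988408e-01]), 'joint_vel': array([ 0.0003799 , -0.00307716, -0.0022917 , -0.00066749,  0.0002373 ,
        0.00258361]), 'effort': array([ 1.33138805e-03, -4.05457306e+01, -2.37780708e+01,  7.02655921e-02,
        2.99449603e-02, -4.98516113e-05]), 'eef_pos': array([ 135.93278742, -558.17804358,  204.69081507]), 'orientation': array([[ 9.71627115e-01,  2.36517878e-01, -2.06349607e-04],
       [ 2.36517894e-01, -9.71625749e-01,  1.63977692e-03],
       [ 1.87341965e-04, -1.64205709e-03, -9.99998634e-01]]), 'force': array([ 0.21278511, -0.46294878, -0.19658039]), 'ft_torque': array([-0.02594321,  0.05893439, -0.00483075]), 'grip_force': 0.0, 'width': 94.15187925907611}
```

View pics/scene0.png

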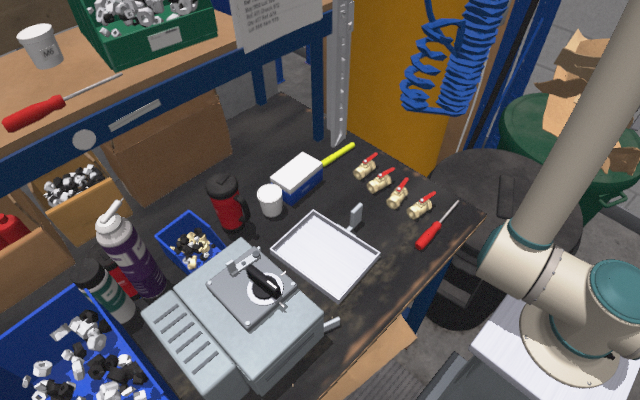

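View pics/top0.png

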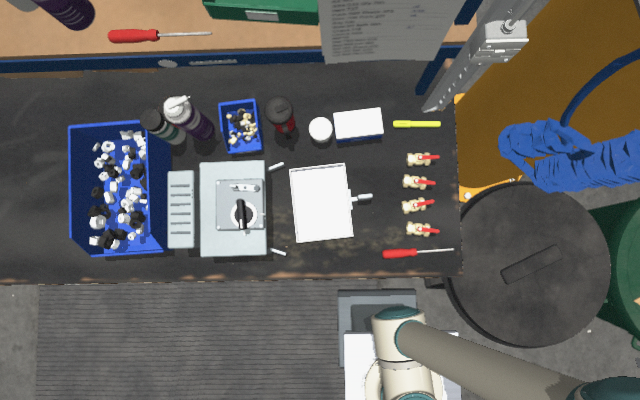

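The scene view shows the dryer lower left, the tray before its mouth, and 4 valves at right. In the top view the dryer roof spans about (200,162)-(266,256), the isolator is at (242,213), the hasp at (245,187), the fin at (363,197), and the valves are near (418,159), (413,182), (412,206), (418,229).

```bash
python3 - <<'E'
from h import *
s=cv2.imread('pics/top0.png')
a=cv2.resize(s[155:265,190:300],None,fx=5,fy=5,interpolation=cv2.INTER_CUBIC)
cv2.imwrite('pics/c1.png',a)
b=cv2.resize(s[140:260,280:450],None,fx=4.7,fy=4.7,interpolation=cv2.INTER_CUBIC)
cv2.imwrite('pics/c2.png',b[:600,:800])
E
```

```text
(no output)
```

View pics/c1.png

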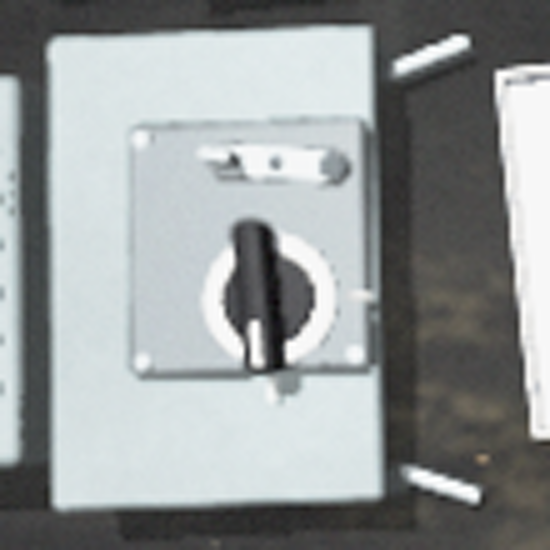

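View pics/c2.png

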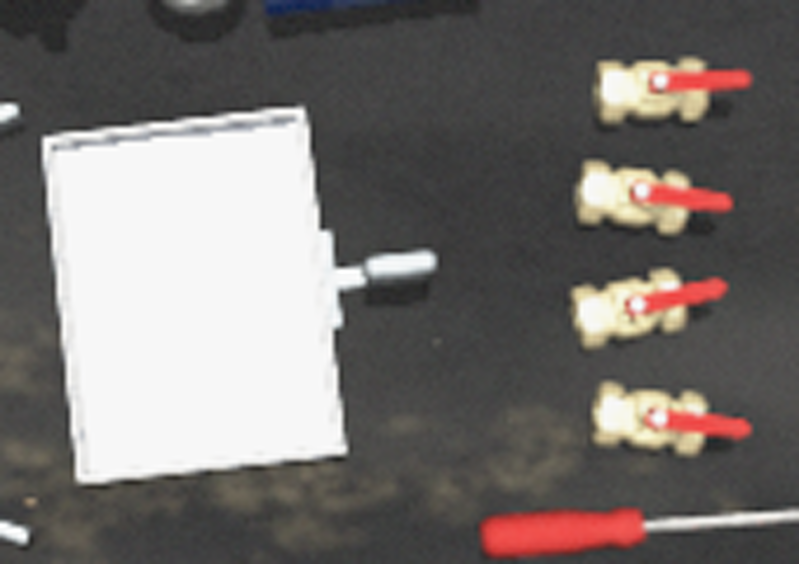

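c1: roof corners (48,40),(375,27),(384,497),(55,510); handle ends (250,222),(266,370), white line at the bottom end; hasp tab near (212,153), pin near (335,165). c2: stem dots at (660,82),(641,191),(637,305),(657,417); tray corners (45,140),(303,108),(345,452),(80,482); fin top (368–435, 265).

```bash
python3 - <<'E'
from h import *
np.set_printoptions(precision=1,suppress=True)
s=snap('top')
c1=lambda a:np.array(a)/5+[190-.4,155-.4]
c2=lambda a:np.array(a)/4.7+[280-.4,140-.4]
R=onz(s,c1([(48,40),(375,27),(384,497),(55,510)]),115)[:,:2]; print('roof',R,R.mean(0))
d=R[0]+R[3]-R[1]-R[2]; yaw=np.arctan2(d[1],d[0]); print('dims',[np.linalg.norm(R[i]-R[i-1]) for i in range(4)],'dryer yaw',yaw)
d=R[1]+R[0]-R[2]-R[3]; print('yaw2',np.arctan2(d[1],d[0])+np.pi/2)
ex=np.array([np.cos(yaw),np.sin(yaw)]);ey=np.array([-ex[1],ex[0]])
O=R.mean(0)-5*ex; print('O',O,'iso exp',O-30*ex+20*ey,'pin exp',O-65*ex-47*ey,'mouth',O-80*ex, 'home',O+3*ex)
print('handle',onz(s,c1([(250,222),(266,370)]),179)); print('plate',onz(s,c1([(130,122),(362,122),(368,368),(132,375)]),135))
print('pin,tab',onz(s,c1([(335,165)]),142),onz(s,c1([(212,153)]),172))
T=onz(s,c2([(45,140),(303,108),(345,452),(80,482)]),22)[:,:2]
d=T[0]+T[3]-T[1]-T[2]; print('tray',T.mean(0),np.arctan2(d[1],d[0]),[np.linalg.norm(T[i]-T[i-1]) for i in range(4)])
print('fin',onz(s,c2([(368,266),(435,262)]),68))
st=onz(s,c2([(660,82),(641,191),(637,305),(657,417)]),47)[:,:2];le=onz(s,c2([(748,78),(729,203),(724,286),(748,430)]),46)[:,:2]
for a,b in zip(st,le): d=a-b; print('valve',a,np.arctan2(d[1],d[0])-np.pi/2, np.linalg.norm(d))
s2=snap('scene')
def see(P): print(proj(s2,P))
see([*[list(p)+[115] for p in R]])
E
```

```text
roof [[625.4 531.9]
 [627.9 357.2]
 [381.4 354.3]
 [377.9 526.3]] [503.1 442.4]
dims [np.float64(247.59163102102121), np.float64(174.6674999767892), np.float64(246.61240138800338), np.float64(172.0675844866364)] dryer yaw 1.5881303361260044
yaw2 1.5880105191909022
O [503.2 437.4] iso exp [483.8 407.1] pin exp [551.4 373.2] mouth [504.6 357.4] home [503.2 440.4]
handle [[520.6 409.4 179. ]
 [447.4 401.6 179. ]]
plate [[577.8 482.  135. ]
 [574.9 361.  135. ]
 [447.9 358.7 135. ]
 [446.8 480.5 135. ]]
pin,tab [[552.  373.8 142. ]] [[556.3 430.1 172. ]]
tray [519.4 214.4] 1.6665275914485023 [np.float64(207.60834418344524), np.float64(157.84682259700983), np.float64(208.89293798898956), np.float64(159.23612122394286)]
fin [[530.1 111.1  68. ]
 [531.5  72.3  68. ]]
valve [637.2 -65.7] 0.02440142724956651 52.19289356520054
valve [572.5 -51.8] -0.15836440522442952 52.134843380797456
valve [505.3 -46.7] 0.19326698261414044 52.416488470531405
valve [439.7 -55.7] -0.16313486394720678 53.35542829352906
[[171.1 285.9]
 [241.  234.3]
 [323.5 309.2]
 [251.9 378.1]]
```

apply_moves(motion="0 0 -0.025 0 0 0.133 0.094; 0.0249 -0.0513 0 0 0 0 0.094; 0.0249 -0.0513 0 0 0 0 0.094; 0.0249 -0.0513 0 0 0 0 0.094; 0.0249 -0.0513 0 0 0 0 0.094; 0.0249 -0.0513 0 0 0 0 0.094; 0.0249 -0.0513 0 0 0 0 0.094; 0.0249 -0.0513 0 0 0 0 0.094; 0.0249 -0.0513 0 0 0 0 0.094; 0.0249 -0.0513 0 0 0 0 0.094; 0.0249 -0.0513 0 0 0 0 0.094; 0.0249 -0.0513 0 0 0 0 0.094; 0.0249 -0.0513 0 0 0 0 0.094; 0.0249 -0.0513 0 0 0 0 0.094; 0.0249 -0.0513 0 0 0 0 0.094; 0.0249 -0.0513 0 0 0 0 0.094; 0.0249 -0.0513 0 0 0 0 0.094; 0.0249 -0.0513 0 0 0 0 0.094; 0.0249 -0.0513 0 0 0 0 0.094; 0 0 0 0 0 0 0.094")

```text
time_s: 2.7
eef_pos: [484.8, 410.1, 228.5]
orientation: [[0.994, 0.109, -0.001], [0.109, -0.994, -0.0], [-0.001, -0.0, -1.0]]
force: [-0.7, -0.2, 0.2]
width: 93.9
grip_force: 0.0
```

```bash
cat >> h.py <<'E'
def to(x,y,z,ang,n=0):
    "tool shift (mm) and rz from the measured pose to target TCP, tool down, tool x at world angle ang"
    st=env.read_state();R=np.array(st['orientation']);p=np.array(st['eef_pos'])
    a=np.arctan2(R[1,0],R[0,0]); d=R.T@(np.array([x,y,z])-p)
    tgt=np.array([[np.cos(ang),np.sin(ang),0],[np.sin(ang),-np.cos(ang),0],[0,0,-1]]).T
    tgt=np.array([[np.cos(ang),np.sin(ang),0],[np.sin(ang),-np.cos(ang),0],[0,0,-1]])
    rv=cv2.Rodrigues(R.T@tgt)[0].ravel()
    print('pos',np.round(p,1),'ang',round(a,3),'shift',np.round(d,1),'rv',np.round(rv,3),'w',round(st['width'],1),'F',np.round(st['force'],1),'t',st['time_s'])
E
python3 - <<'E'
from h import *
to(484,406,148,.1)
snap('wrist','w1.png')
E
```

```text
pos [484.8 410.1 228.5] ang 0.109 shift [-1.1  4.  80.5] rv [-0.     0.001  0.009] w 93.9 F [-0.7 -0.2  0.2] t 2.7
```

View pics/w1.png

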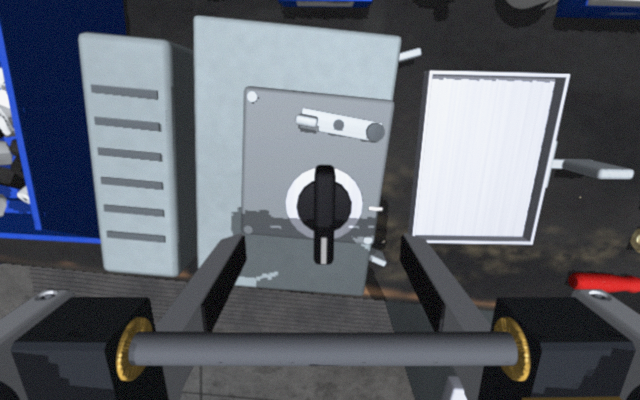

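The wrist view shows the handle upright at (323,215) between the fingers, the hasp at (340,123) clear of them.

apply_moves(motion="-0.001 0.004 0.03 0 0 0 0.05; 0 0 0.03 0 0 0 0.05; 0 0 0.0205 0 0 0 0.05; 0 0 0 0 0 0 0.05; 0 0 0 0 0 0 0.0; 0 0 0 0 0 0 0; 0 0 0 0 0 0 0; 0 0 0 0 0 0 0; 0 0 0 0 0 -0.1 0; 0 0 0 0 0 -0.1 0; 0 0 0 0 0 -0.1 0; 0 0 0 0 0 -0.1 0; 0 0 0 0 0 -0.1 0", squeeze=35)

```text
time_s: 4.38
eef_pos: [483.4, 409.2, 150.9]
orientation: [[0.82, 0.572, 0.001], [0.572, -0.82, 0.012], [0.008, -0.009, -1.0]]
force: [-1.3, 12.0, -1.0]
width: 15.9
grip_force: 34.9
```

apply_moves(motion="0.0015 -0.002 0 0 0 -0.1 0; 0 0 0 0 0 -0.1 0; 0 0 0 0 0 -0.1 0; 0 0 0 0 0 -0.1 0; 0 0 0 0 0 -0.1 0; 0 0 0 0 0 -0.1 0; 0 0 0 0 0 -0.1 0; 0 0 0 0 0 -0.1 0; 0 0 0 0 0 -0.1 0; 0 0 0 0 0 -0.08 0; 0 0 0 0 0 0 0; 0 0 0 0 0 0 0")

```text
time_s: 5.88
eef_pos: [483.2, 409.3, 150.9]
orientation: [[-0.015, 1.0, 0.0], [1.0, 0.015, 0.007], [0.007, 0.0, -1.0]]
force: [-1.7, 7.1, 0.2]
width: 15.7
grip_force: 35.0
```

apply_moves(motion="0 0 0 0 0 -0.06 0; 0 0 0 0 0 0 0; 0 0 0 0 0 0 0")

```text
time_s: 6.25
eef_pos: [483.2, 409.3, 150.9]
orientation: [[-0.073, 0.997, -0.0], [0.997, 0.073, 0.008], [0.008, 0.0, -1.0]]
force: [-1.7, 7.3, 1.4]
width: 16.3
grip_force: 36.1
```

```bash
python3 -c "
from h import *
print(env.read_state()['ft_torque']); to(484,406,240,1.57)"
```

```text
[ 1.0886404   0.36080096 -0.76342917]
pos [483.2 409.3 150.9] ang 1.643 shift [ -2.6   0.6 -89.1] rv [ 0.    -0.008  0.073] w 16.3 F [-1.7  7.3  1.4] t 6.25
```

apply_moves(motion="0 0 0 0 0 0 0.04; 0 0 0 0 0 0 0.04; 0 0 0 0 0 0.07 0.04; 0 0 -0.045 0 0 0 0.04; 0 0 -0.045 0 0 0.06 0.04; 0 0.04 0 0 0 0 0.04; 0 0 0 0 0 0 0.04")

```text
time_s: 7.12
eef_pos: [526.0, 402.3, 239.9]
orientation: [[0.057, 0.998, 0.002], [0.998, -0.057, -0.001], [-0.0, 0.002, -1.0]]
force: [-0.2, -0.2, -0.5]
width: 40.4
grip_force: 0.0
```

```bash
python3 - <<'E'
from h import *
to(555,429,145,1.51)
s=snap('wrist','w2.png')
print(proj(s,[[555,429,172],[551.5,373,140],[484,370,179],[484,444,179]]))
E
```

```text
pos [526.  402.3 239.9] ang 1.514 shift [28.4 27.3 94.9] rv [0.002 0.    0.004] w 40.4 F [-0.2 -0.2 -0.5] t 7.125
[[357.69680865 177.70226711]
 [351.89013181 228.77285884]
 [274.06615349 254.52759756]
 [264.1260268  165.77549035]]
```

View pics/w2.png

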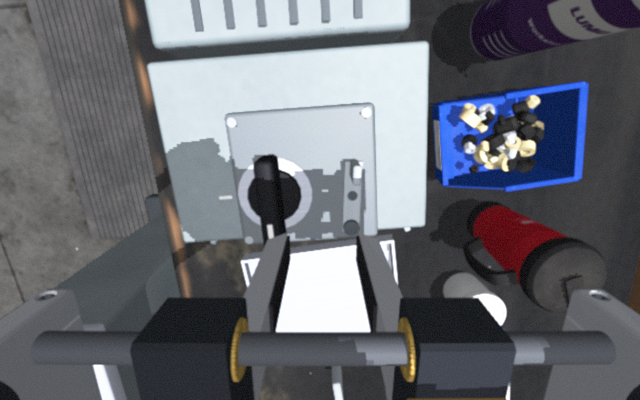

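The wrist view shows the handle off at (268,200) along the dryer's x, the hasp tab at (356,170) and its pin at (351,227).

apply_moves(motion="0.029 0.0275 0 0 0 0 0.04; 0 0 0.045 0 0 0 0.04; 0 0 0.04 0 0 0 0.04; 0 0 0.01 0 0 0 0.04; 0 0 0 0 0 0 0; 0 0 0 0 0 0 0; 0 0 0 0 0 0 0; 0 0 0 0 0 0 0", squeeze=12)

```text
time_s: 8.18
eef_pos: [553.6, 430.9, 146.4]
orientation: [[0.055, 0.998, 0.003], [0.998, -0.055, 0.001], [0.001, 0.003, -1.0]]
force: [1.3, -0.0, 2.0]
width: 7.0
grip_force: 12.0
```

apply_moves(motion="-0.0003 0.0056 0 0 0 0.1 0; -0.0003 0.0056 0 0 0 0.1 0; -0.0003 0.0056 0 0 0 0.1 0; -0.0003 0.0056 0 0 0 0.1 0; -0.0003 0.0056 0 0 0 0.1 0; -0.0003 0.0056 0 0 0 0.1 0; -0.0003 0.0056 0 0 0 0.1 0; -0.0003 0.0056 0 0 0 0.1 0; 0 0 0 0 0 0 0")

```text
time_s: 9.3
eef_pos: [592.8, 411.8, 146.4]
orientation: [[0.754, 0.657, 0.002], [0.657, -0.754, 0.002], [0.003, 0.0, -1.0]]
force: [0.2, 1.1, 4.2]
width: 7.0
grip_force: 12.0
```

apply_moves(motion="-0.0003 0.0056 0 0 0 0.1 0; -0.0003 0.0056 0 0 0 0.1 0; -0.0003 0.0056 0 0 0 0.1 0; -0.0003 0.0056 0 0 0 0.1 0; -0.0003 0.0056 0 0 0 0.1 0; -0.0003 0.0056 0 0 0 0.1 0; -0.0003 0.0056 0 0 0 0.1 0; -0.0003 0.003 0 0 0 0.05 0; 0 0 0 0 0 0 0; 0 0 0 0 0 0 0")

```text
time_s: 10.55
eef_pos: [605.5, 373.4, 145.4]
orientation: [[0.999, -0.033, 0.001], [-0.033, -0.999, 0.002], [0.001, -0.002, -1.0]]
force: [0.7, 13.0, 1.7]
width: 11.9
grip_force: 7.7
```

apply_moves(motion="0 0 0 0 0 0 0; 0 0.001 0 0 0 0 0; 0 0 0 0 0 0 0.03; 0 0 0 0 0 0 0.03; 0 0 -0.045 0 0 0 0.03; 0 0 -0.045 0 0 0 0.03; 0 0.05 0 0 0 0 0.094; 0 0.05 0 0 0 0 0.094; 0 0.05 0 0 0 0 0.094; 0 0 0 0 0 0 0.094")

```text
time_s: 11.8
eef_pos: [599.2, 216.9, 234.6]
orientation: [[0.999, -0.038, -0.002], [-0.038, -0.999, -0.003], [-0.002, 0.003, -1.0]]
force: [-0.1, 1.0, 0.2]
width: 66.8
grip_force: 0.0
```

```bash
python3 - <<'E'
from h import *
to(555,429,145,1.51)
s=snap('top')['frame']
cv2.imwrite('pics/t2.png',cv2.resize(s[120:270,180:450],None,fx=2.9,fy=2.9,interpolation=cv2.INTER_CUBIC))
E
```

```text
pos [599.2 216.9 234.6] ang -0.038 shift [ -52.1 -210.5   89.1] rv [ 1.000e-03  4.000e-03 -1.548e+00] w 66.8 F [-0.1  1.   0.2] t 11.8
```

View pics/t2.png

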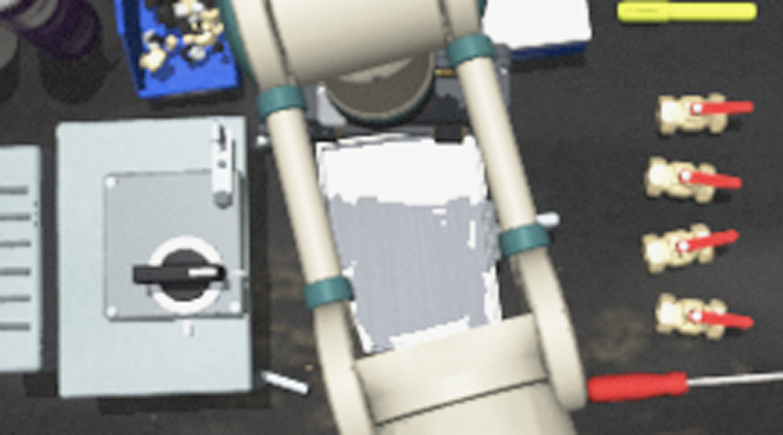

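The picture shows the isolator off with its bar at (180,272) along the dryer's x, and the hasp out at (222,165) pointing towards the back. The four valves are untouched.

apply_moves(motion="0 0 0 0 0 -0.163 0.055; 0 0 0 0 0 -0.163 0.055; 0 0 0 0 0 -0.163 0.055; 0 0 0 0 0 -0.163 0.055; 0 0 0 0 0 -0.163 0.055; 0 0 0 0 0 -0.163 0.055; 0 0 0 0 0 -0.163 0.055; 0 0 0 0 0 -0.163 0.055; 0 0 0 0 0 -0.163 0.055; 0 0 0 0 0 -0.163 0.055; -0.0567 0.0062 0.018 0 0 0 0.055; -0.0567 0.0062 0.018 0 0 0 0.055; -0.0567 0.0062 0.018 0 0 0 0.055; -0.0567 0.0062 0.018 0 0 0 0.055; -0.0567 0.0062 0.018 0 0 0 0.055; 0 0 0 0 0 0 0.055")

```text
time_s: 13.85
eef_pos: [637.6, -64.3, 142.3]
orientation: [[-0.021, 1.0, -0.004], [1.0, 0.021, -0.0], [-0.0, -0.004, -1.0]]
force: [-0.3, 0.4, -0.3]
width: 55.0
grip_force: 0.0
```

```bash
cat >> h.py <<'E'
def tray(save=None):
    s=snap('top'); f=s['frame']; hsv=cv2.cvtColor(f,cv2.COLOR_BGR2HSV)
    m=((hsv[...,2]>150)&(hsv[...,1]<45)).astype(np.uint8)*255
    P=proj(s,[[519,214,10]])[0].astype(int)
    w=np.zeros_like(m); w[max(P[1]-70,0):P[1]+70,P[0]-50:P[0]+55]=255; m&=w
    m=cv2.morphologyEx(m,cv2.MORPH_OPEN,np.ones((9,9)))
    cs=cv2.findContours(m,cv2.RETR_EXTERNAL,cv2.CHAIN_APPROX_NONE)[0]
    c=max(cs,key=cv2.contourArea); q=onz(s,cv2.convexHull(c).reshape(-1,2),22)[:,:2].astype(np.float32)
    (cx,cy),(w_,h_),a=cv2.minAreaRect(q)
    b=cv2.boxPoints(((cx,cy),(w_,h_),a)); e=[b[1]-b[0],b[2]-b[1]]; v=min(e,key=np.linalg.norm); v=v*np.sign(v[1])
    yaw=np.arctan2(v[1],v[0]); print('tray',round(cx,1),round(cy,1),'dims',round(w_,1),round(h_,1),'yaw',round(yaw,3))
    if save: cv2.imwrite('pics/'+save,f)
    return np.array([cx,cy]),yaw
def slot(c,yaw,tx,ty,z=25):
    ex=np.array([np.cos(yaw),np.sin(yaw)]);ey=np.array([-ex[1],ex[0]]);p=c+tx*ex+ty*ey
    print('slot',p,yaw); to(p[0],p[1],z,yaw)
E
python3 - <<'E'
from h import *
to(637,-66,4,1.595)
tray('t3.png')
s=snap('wrist','w3.png'); print(proj(s,[[637.2,-65.7,46]]))
E
```

```text
pos [637.6 -64.3 142.3] ang 1.592 shift [ -1.7  -0.  138.3] rv [-0.004  0.    -0.003] w 55.0 F [-0.3  0.4 -0.3] t 13.85
tray 516.4 211.3 dims 204.4 168.2 yaw 1.662
[[322.42870895 205.22363758]]
```

View pics/w3.png

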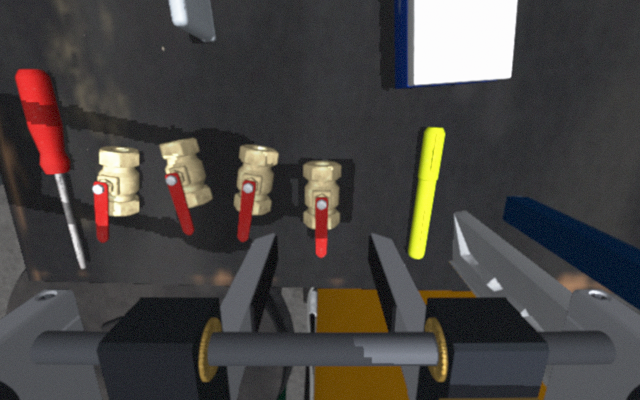

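The wrist view shows the valve's stem at (322,204), just where predicted.

apply_moves(motion="-0.0015 0 0.045 0 0 0 0.055; 0 0 0.045 0 0 0 0.055; 0 0 0.03 0 0 0 0.055; 0 0 0.018 0 0 0 0.055; 0 0 0 0 0 0 0; 0 0 0 0 0 0 0; 0 0 0 0 0 0 0; 0 0 0 0 0 0 0; 0 0 -0.03 0 0 0 0; 0 0 -0.045 0 0 0 0; 0 0 0 0 0 0 0", squeeze=25)

```text
time_s: 15.32
eef_pos: [641.5, -63.7, 85.8]
orientation: [[-0.025, 1.0, 0.009], [1.0, 0.025, -0.002], [-0.002, 0.009, -1.0]]
force: [1.0, 0.0, -1.8]
width: 27.6
grip_force: 25.0
```

```bash
python3 - <<'E'
from h import *
c,y=tray(); slot(c,y,-33,-60,8)
E
```

```text
tray 516.3 211.5 dims 204.6 168.5 yaw 1.662
slot [579.10587645 184.07430792] 1.6620678
pos [639.5 -63.2  83.4] ang 1.596 shift [248.8 -54.5  74.9] rv [ 0.004  0.001 -0.067] w 27.8 F [ 0.1  0.2 -2. ] t 15.375
```

apply_moves(motion="0.0504 -0.0109 0 0 0 0 0; 0.0504 -0.0109 0 0 0 0 0; 0.0504 -0.0109 0 0 0 0 0; 0.0504 -0.0109 0 0 0 0 0; 0.0504 -0.0109 0 0 0 0 0; 0 0 0 0 0 -0.067 0; 0 0 0 0 0 0 0")

```text
time_s: 16.25
eef_pos: [575.9, 188.0, 79.9]
orientation: [[-0.092, 0.996, -0.003], [0.996, 0.092, -0.001], [-0.001, -0.003, -1.0]]
force: [-0.6, -0.1, -1.9]
width: 27.9
grip_force: 25.0
```

```bash
python3 - <<'E'
from h import *
slot(np.array([516.3,214.5]),1.662,-33,-60,10)
E
```

```text
slot [579.05618005 187.10179083] 1.662
pos [575.9 188.   79.9] ang 1.663 shift [-1.2  3.3 69.9] rv [-0.003  0.001  0.001] w 27.9 F [-0.6 -0.1 -1.9] t 16.25
```

apply_moves(motion="-0.001 0.003 0.035 0 0 0 0; 0 0 0.025 0 0 0 0; 0 0 0.0095 0 0 0 0; 0 0 0 0 0 0 0; 0 0 0 0 0 0 0.04; 0 0 0 0 0 0 0.04; 0 0 -0.04 0 0 0 0.04; 0 0 -0.05 0 0 0.125 0.055; 0 0 0 0 0 0.125 0.055; 0 0 0 0 0 0 0.055")

```text
time_s: 17.5
eef_pos: [580.8, 187.0, 103.2]
orientation: [[0.156, 0.988, 0.001], [0.988, -0.156, 0.0], [0.0, 0.001, -1.0]]
force: [-1.0, -0.4, -0.7]
width: 54.6
grip_force: 0.0
```

```bash
python3 - <<'E'
from h import *
to(572.5,-51.8,100,1.412)
E
```

```text
pos [580.8 187.  103.2] ang 1.414 shift [-237.2   29.     3.2] rv [ 0.001 -0.     0.002] w 54.6 F [-1.  -0.4 -0.7] t 17.5
```

apply_moves(motion="-0.0474 0.0058 0 0 0 0 0.055; -0.0474 0.0058 0 0 0 0 0.055; -0.0474 0.0058 0 0 0 0 0.055; -0.0474 0.0058 0 0 0 0 0.055; -0.0474 0.0058 0 0 0 0 0.055; 0 0 0 0 0 0 0.055; 0 0 0 0 0 0 0.055")

```text
time_s: 18.38
eef_pos: [571.3, -51.2, 101.7]
orientation: [[0.157, 0.988, -0.002], [0.988, -0.157, 0.001], [0.001, -0.002, -1.0]]
force: [-0.2, -1.0, 0.3]
width: 55.0
grip_force: 0.0
```

```bash
python3 - <<'E'
from h import *
to(572.5,-51.8,4,1.412); tray('t4.png')
f=cv2.imread('pics/t4.png'); cv2.imwrite('pics/t4c.png',cv2.resize(f[130:270,200:460],None,fx=3,fy=3))
E
```

```text
pos [571.3 -51.2 101.7] ang 1.413 shift [-0.4  1.4 97.7] rv [-0.002 -0.001  0.001] w 55.0 F [-0.2 -1.   0.3] t 18.375
tray 520.0 211.8 dims 211.7 168.6 yaw 1.66
```

View pics/t4c.png

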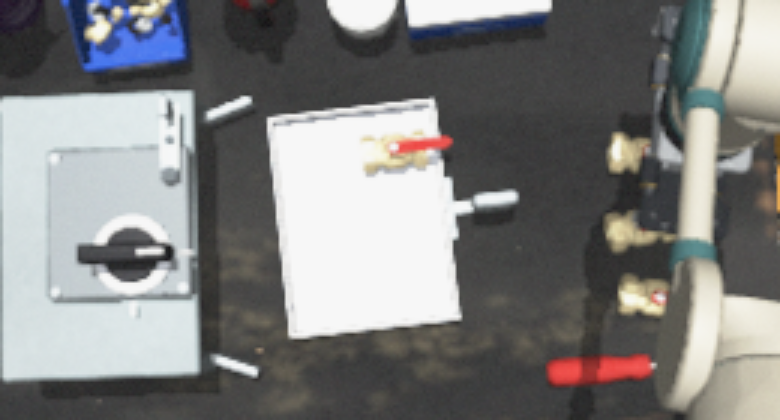

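The valve lies in the tray at (400,150), with the tray unmoved and the remaining three in place.

apply_moves(motion="0 0.001 0.045 0 0 0 0.055; 0 0 0.035 0 0 0 0.055; 0 0 0.018 0 0 0 0.055; 0 0 0 0 0 0 0.055; 0 0 0 0 0 0 0; 0 0 0 0 0 0 0; 0 0 0 0 0 0 0; 0 0 0 0 0 0 0; 0 0 -0.035 0 0 0 0; 0 0 -0.045 0 0 -0.125 0; 0 0 0 0 0 -0.125 0; 0 0 0 0 0 0 0")

```text
time_s: 19.92
eef_pos: [572.9, -51.9, 84.7]
orientation: [[-0.09, 0.996, 0.001], [0.996, 0.09, -0.0], [-0.0, 0.001, -1.0]]
force: [0.3, 0.5, -2.2]
width: 28.0
grip_force: 25.0
```

```bash
python3 - <<'E'
from h import *
slot(np.array([519.5,214.8]),1.661,33,-20,85)
E
```

```text
slot [536.44600205 249.46746334] 1.661
pos [572.9 -51.9  84.7] ang 1.661 shift [303.4  -9.1  -0.4] rv [0.001 0.    0.   ] w 28.0 F [ 0.3  0.5 -2.2] t 19.925
```

apply_moves(motion="0.0506 -0.0015 0 0 0 0 0; 0.0506 -0.0015 0 0 0 0 0; 0.0506 -0.0015 0 0 0 0 0; 0.0506 -0.0015 0 0 0 0 0; 0.0506 -0.0015 0 0 0 0 0; 0.0506 -0.0015 0 0 0 0 0; 0 0 0 0 0 0 0; 0 0 0 0 0 0 0")

```text
time_s: 20.92
eef_pos: [535.3, 249.2, 83.4]
orientation: [[-0.091, 0.996, -0.002], [0.996, 0.091, -0.001], [-0.001, -0.002, -1.0]]
force: [0.4, -0.2, -2.3]
width: 27.6
grip_force: 25.0
```

```bash
python3 - <<'E'
from h import *
slot(np.array([519.5,214.8]),1.661,33,-20,10)
E
```

```text
slot [536.44600205 249.46746334] 1.661
pos [535.3 249.2  83.4] ang 1.662 shift [ 0.3  1.3 73.4] rv [-0.002  0.001  0.001] w 27.6 F [ 0.4 -0.2 -2.3] t 20.925
```

apply_moves(motion="0 0.001 0.035 0 0 0 0; 0 0 0.025 0 0 0 0; 0 0 0.013 0 0 0 0; 0 0 0 0 0 0 0; 0 0 0 0 0 0 0.04; 0 0 0 0 0 0 0.04; 0 0 -0.04 0 0 0 0.04; 0 0 -0.05 0 0 -0.103 0.055; 0 0 0 0 0 0 0.055")

```text
time_s: 22.05
eef_pos: [540.4, 251.1, 106.6]
orientation: [[-0.194, 0.981, 0.01], [0.981, 0.194, 0.003], [0.001, 0.011, -1.0]]
force: [-0.7, -0.1, 0.8]
width: 54.4
grip_force: 0.0
```

```bash
python3 - <<'E'
from h import *
to(505.3,-46.7,100,1.764)
E
```

```text
pos [540.4 251.1 106.6] ang 1.766 shift [-285.3  -92.3    5.2] rv [ 0.011 -0.001  0.002] w 54.4 F [-0.7 -0.1  0.8] t 22.05
```

apply_moves(motion="-0.0473 -0.0152 0 0 0 0 0.055; -0.0473 -0.0152 0 0 0 0 0.055; -0.0473 -0.0152 0 0 0 0 0.055; -0.0473 -0.0152 0 0 0 0 0.055; -0.0473 -0.0152 0 0 0 0 0.055; -0.0473 -0.0152 0 0 0 0 0.055; 0 0 0 0 0 0 0.055; 0 0 0 0 0 0 0.055")

```text
time_s: 23.05
eef_pos: [502.2, -45.9, 101.1]
orientation: [[-0.193, 0.981, -0.001], [0.981, 0.193, 0.001], [0.001, -0.0, -1.0]]
force: [-0.2, 0.8, -0.1]
width: 54.9
grip_force: 0.0
```

```bash
python3 - <<'E'
from h import *
to(505.3,-46.7,4,1.764); tray('t5.png')
E
```

```text
pos [502.2 -45.9 101.1] ang 1.765 shift [-1.4  3.  97.1] rv [-0.    -0.001  0.001] w 54.9 F [-0.2  0.8 -0.1] t 23.05
tray 488.8 208.9 dims 149.2 168.4 yaw 0.09
```

apply_moves(motion="-0.001 0.003 0.045 0 0 0 0.055; 0 0 0.035 0 0 0 0.055; 0 0 0.017 0 0 0 0.055; 0 0 0 0 0 0 0.055; 0 0 0 0 0 0 0; 0 0 0 0 0 0 0; 0 0 0 0 0 0 0; 0 0 0 0 0 0 0; 0 0 -0.035 0 0 0 0; 0 0 -0.045 0 0 0.103 0; 0 0 0 0 0 0 0; 0 0 0 0 0 0 0")

```text
time_s: 24.6
eef_pos: [504.7, -46.6, 83.6]
orientation: [[-0.092, 0.996, -0.002], [0.996, 0.092, 0.0], [0.0, -0.001, -1.0]]
force: [-0.4, 0.0, -3.4]
width: 27.7
grip_force: 25.0
```

```bash
sed -i 's/^    c=max(cs,key=cv2.contourArea); q/    c=np.vstack([k for k in cs if cv2.contourArea(k)>60]); q/; s/np.ones((9,9))/np.ones((7,7))/' h.py; python3 - <<'E'
from h import *
c,y=tray('t5.png'); slot(c,y,-30,20,85)
E
```

```text
tray 568.2 216.2 dims 308.8 168.5 yaw 1.662
slot [551.00363779 184.51413441] 1.6624994
pos [504.2 -46.4  83. ] ang 1.663 shift [225.6  67.9  -2. ] rv [-0.003 -0.001  0.001] w 27.9 F [ 0.1 -0.5 -1.9] t 24.65
```

```bash
sed -i 's/P\[1\]-70,0/P[1]-58,0/' h.py; python3 - <<'E'
from h import *
slot(np.array([519.5,214.8]),1.661,-33,20,85)
E
```

```text
slot [502.55399795 180.13253666] 1.661
pos [504.2 -46.4  83. ] ang 1.663 shift [225.8  19.2  -1.8] rv [-0.003 -0.001  0.002] w 27.9 F [ 0.1 -0.5 -1.9] t 24.65
```

apply_moves(motion="0.0452 0.0038 -0.015 0 0 0 0; 0.0452 0.0038 0 0 0 0 0; 0.0452 0.0038 0 0 0 0 0; 0.0452 0.0038 0 0 0 0 0; 0.0452 0.0038 0.015 0 0 0 0; 0 0 0 0 0 0 0; 0 0 0 0 0 0 0")

```text
time_s: 25.52
eef_pos: [502.8, 179.5, 83.0]
orientation: [[-0.093, 0.996, -0.003], [0.996, 0.093, -0.001], [-0.001, -0.003, -1.0]]
force: [-0.3, 0.4, -2.6]
width: 27.6
grip_force: 25.0
```

```bash
python3 - <<'E'
from h import *
slot(np.array([519.5,214.8]),1.661,-33,20,10)
E
```

```text
slot [502.55399795 180.13253666] 1.661
pos [502.8 179.5  83. ] ang 1.664 shift [ 0.7  0.1 73. ] rv [-0.003  0.001  0.003] w 27.6 F [-0.3  0.4 -2.6] t 25.525
```

Then towards valve 4 at (439.7,-55.7), tool angle 1.408 (rz +0.253).

apply_moves(motion="0 0 0.035 0 0 0 0; 0 0 0.025 0 0 0 0; 0 0 0.0125 0 0 0 0; 0 0 0 0 0 0 0; 0 0 0 0 0 0 0.04; 0 0 0 0 0 0 0.04; 0 0 -0.04 0 0 0 0.04; 0 0 -0.05 0 0 0.127 0.055; 0 0 0 0 0 0.127 0.055; 0 0 0 0 0 0 0.055; 0 0 0 0 0 0 0.055")

```text
time_s: 26.9
eef_pos: [503.4, 180.0, 101.8]
orientation: [[0.159, 0.987, -0.001], [0.987, -0.159, -0.0], [-0.0, -0.0, -1.0]]
force: [1.2, -0.4, -0.1]
width: 55.4
grip_force: 0.0
```

```bash
python3 - <<'E'
from h import *
to(439.7,-55.7,100,1.408)
E
```

```text
pos [503.4 180.  101.8] ang 1.411 shift [-242.9  -25.3    1.9] rv [-0.     0.     0.003] w 55.4 F [ 1.2 -0.4 -0.1] t 26.9
```

apply_moves(motion="-0.0486 -0.005 0 0 0 0 0.055; -0.0486 -0.005 0 0 0 0 0.055; -0.0486 -0.005 0 0 0 0 0.055; -0.0486 -0.005 0 0 0 0 0.055; -0.0486 -0.005 0 0 0 0 0.055; 0 0 0 0 0 0 0.055; 0 0 0 0 0 0 0.055")

```text
time_s: 27.78
eef_pos: [439.8, -55.3, 101.6]
orientation: [[0.162, 0.987, -0.001], [0.987, -0.162, 0.001], [0.001, -0.001, -1.0]]
force: [-0.7, -0.2, 0.9]
width: 55.2
grip_force: 0.0
```

```bash
python3 - <<'E'
from h import *
to(439.7,-55.7,4,1.408); tray('t6.png')
f=cv2.imread('pics/t6.png'); cv2.imwrite('pics/t6c.png',cv2.resize(f[130:270,200:460],None,fx=3,fy=3))
E
```

```text
pos [439.8 -55.3 101.6] ang 1.409 shift [-0.5  0.  97.6] rv [-0.001 -0.001  0.001] w 55.2 F [-0.7 -0.2  0.9] t 27.775
tray 519.9 211.9 dims 211.9 168.4 yaw 1.662
```

View pics/t6c.png

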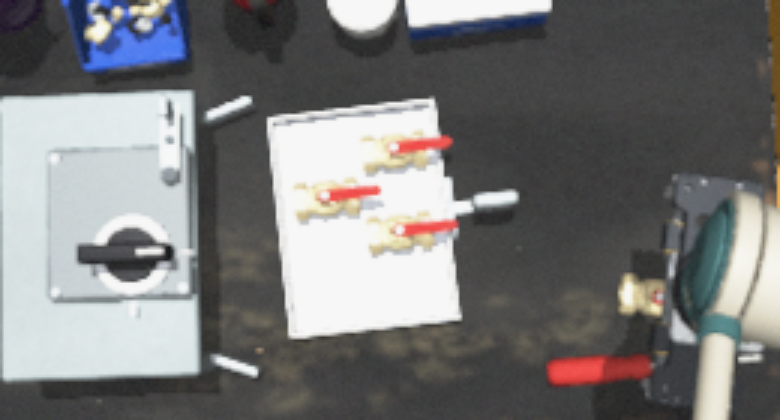

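Three valves now lie well in the tray, at (400,148), (325,195) and (400,230); the tray is unmoved.

apply_moves(motion="0 0 0.045 0 0 0 0.055; 0 0 0.035 0 0 0 0.055; 0 0 0.0175 0 0 0 0.055; 0 0 0 0 0 0 0.055; 0 0 0 0 0 0 0; 0 0 0 0 0 0 0; 0 0 0 0 0 0 0; 0 0 0 0 0 0 0; 0 0 -0.045 0 0 0 0; 0 0 -0.045 0 0 -0.127 0; 0 0 0 0 0 -0.126 0; 0 0 0 0 0 0 0")

```text
time_s: 29.32
eef_pos: [440.0, -55.8, 94.8]
orientation: [[-0.089, 0.996, 0.001], [0.996, 0.089, -0.0], [-0.001, 0.001, -1.0]]
force: [0.0, -0.3, -1.2]
width: 27.9
grip_force: 25.0
```

```bash
python3 - <<'E'
from h import *
tray(); slot(np.array([519.5,214.8]),1.661,33,60,90)
E
```

```text
tray 519.9 211.9 dims 211.9 168.4 yaw 1.662
slot [456.77124953 242.26095164] 1.661
pos [439.5 -55.7  94.2] ang 1.659 shift [295.3  43.5   4.2] rv [-0.    -0.    -0.002] w 28.1 F [-0.6  0.2 -1.5] t 29.375
```

apply_moves(motion="0.0492 0.0072 0 0 0 0 0; 0.0492 0.0072 0 0 0 0 0; 0.0492 0.0072 0 0 0 0 0; 0.0492 0.0072 0 0 0 0 0; 0.0492 0.0072 0 0 0 0 0; 0.0492 0.0072 0 0 0 0 0; 0 0 0 0 0 0 0; 0 0 0 0 0 0 0")

```text
time_s: 30.38
eef_pos: [455.2, 241.5, 93.4]
orientation: [[-0.091, 0.996, -0.002], [0.996, 0.091, -0.002], [-0.001, -0.002, -1.0]]
force: [-0.3, 0.2, -1.5]
width: 27.8
grip_force: 25.0
```

```bash
python3 - <<'E'
from h import *
slot(np.array([519.5,214.8]),1.661,33,60,10)
E
```

```text
slot [456.77124953 242.26095164] 1.661
pos [455.2 241.5  93.4] ang 1.662 shift [ 0.7  1.8 83.4] rv [-0.002  0.001  0.001] w 27.8 F [-0.3  0.2 -1.5] t 30.375
```

apply_moves(motion="0.0005 0.002 0.045 0 0 0 0; 0 0 0.028 0 0 0 0; 0 0 0.01 0 0 0 0; 0 0 0 0 0 0 0; 0 0 0 0 0 0 0.04; 0 0 0 0 0 0 0.04; 0 0 -0.045 0 0 0 0.04; 0 0 -0.06 0 0 0 0.04; -0.04 0.02 -0.02 0 0 0 0.04; -0.04 0.02 0 0 0 0 0.04; -0.04 0.02 0 0 0 0 0.04; -0.039 0.0 0 0 0 0 0.04; 0 0 0 0 0 0 0.04; 0 0 0 0 0 0 0.04")

```text
time_s: 32.12
eef_pos: [532.2, 90.6, 137.0]
orientation: [[-0.09, 0.996, 0.001], [0.996, 0.09, 0.001], [0.001, 0.001, -1.0]]
force: [0.4, -0.7, 0.5]
width: 40.1
grip_force: 0.0
```

```bash
python3 - <<'E'
from h import *
to(530.8,91,33,1.661)
s=snap('wrist','w4.png'); print(proj(s,[[530.8,91,68],[519.5,214.8,4]]))
E
```

```text
pos [532.2  90.6 137. ] ang 1.661 shift [  0.5  -1.5 104. ] rv [ 0.001 -0.001  0.   ] w 40.1 F [ 0.4 -0.7  0.5] t 32.125
[[321.04085461 210.89757733]
 [320.96786959  56.20771348]]
```

View pics/w4.png

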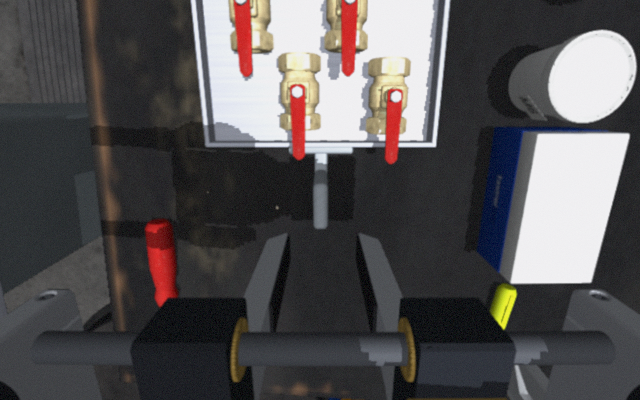

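The wrist view shows four valves in the tray and the fin straight ahead at (320,155–228), between the fingers.

```bash
python3 - <<'E'
from h import *
s=cams.snapshot('wrist'); st=env.read_state()
print(np.array(st['orientation']).T@(np.array(s['eye']).ravel()-st['eef_pos']))
print(np.array(st['orientation']).T@np.array(s['attitude']))
E
```

```text
[ 8.53341919e+01  3.94986069e-02 -1.79635339e+02]
[[-1.35596757e-03 -9.57261669e-01 -2.89220087e-01]
 [ 9.99999080e-01 -1.30513502e-03 -3.68614088e-04]
 [-2.46111265e-05 -2.89220321e-01  9.57262558e-01]]
```

apply_moves(motion="-0.006 -0.001 0.04 0 0 0 0.04; 0 0 0.04 0 0 0 0.04; 0 0 0.015 0 0 0 0.04; 0 0 0 0 0 0 0.04; 0 0 0 0 0 0 0; 0 0 0 0 0 0 0; 0 0 0 0 0 0 0; 0 0 0 0 0 0 0; 0 -0.004 0 0 0 0.012 0; 0 -0.004 0 0 0 0.012 0; 0 -0.004 0 0 0 0.012 0; 0 -0.004 0 0 0 0.012 0; 0 -0.003 0 0 0 0.012 0; 0 -0.003 0 0 0 0.013 0; 0 0 0 0 0 0 0; 0 0 0 0 0 0 0", squeeze=50)

```text
time_s: 34.22
eef_pos: [512.4, 81.8, 42.2]
orientation: [[-0.016, 1.0, 0.005], [1.0, 0.016, -0.001], [-0.001, 0.005, -1.0]]
force: [3.8, -2.5, 1.3]
width: 11.6
grip_force: 50.2
```

```bash
python3 - <<'E'
from h import *
to(509.3,84.4,42,1.588); tray('t7.png')
E
```

```text
pos [512.4  81.8  42.2] ang 1.587 shift [ 2.7 -3.1  0.2] rv [ 0.005  0.001 -0.001] w 11.6 F [ 3.8 -2.5  1.3] t 34.225
tray 473.4 180.6 dims 230.7 291.7 yaw 1.539
```

apply_moves(motion="0.004 -0.0015 0 0 0 0 0; 0.008 -0.0015 0 0 0 0 0; 0.01 0 0 0 0 0 0; 0.01 0 0 0 0 0 0; 0.01 0 0 0 0 0 0; 0.01 0 0 0 0 0 0; 0.01 0 0 0 0 0 0; 0.01 0 0 0 0 0 0; 0.008 0 0 0 0 0 0; 0.004 0 0 0 0 0 0; 0 0 0 0 0 0 0")

```text
time_s: 35.65
eef_pos: [505.2, 162.9, 42.2]
orientation: [[-0.02, 1.0, -0.0], [1.0, 0.02, -0.006], [-0.006, -0.0, -1.0]]
force: [-0.1, -11.9, 8.3]
width: 11.9
grip_force: 50.0
```

```bash
python3 - <<'E'
from h import *
to(505.4,309.4,42,1.588); f=snap('scene')['frame']; cv2.imwrite('pics/s1.png',cv2.resize(f[170:370,150:450],None,fx=2.6,fy=2.6))
E
```

```text
pos [505.2 162.9  42.2] ang 1.591 shift [146.5   3.2  -0.8] rv [-0.     0.006  0.003] w 11.9 F [ -0.1 -11.9   8.3] t 35.65
```

View pics/s1.png

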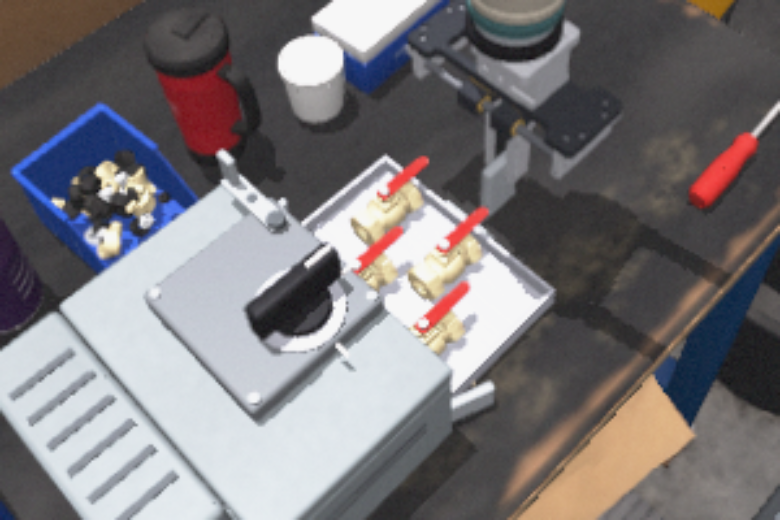

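The tray with its four valves stands at the mouth between the guides, the hasp out and the isolator off.

apply_moves(motion="0.004 0.001 0 0 0 0 0; 0.008 0.001 0 0 0 0 0; 0.01 0 0 0 0 0 0; 0.01 0 0 0 0 0 0; 0.01 0 0 0 0 0 0; 0.01 0 0 0 0 0 0; 0.01 0 0 0 0 0 0; 0.01 0 0 0 0 0 0; 0.01 0 0 0 0 0 0; 0.008 0 0 0 0 0 0; 0.004 0 0 0 0 0 0; 0 0 0 0 0 0 0")

```text
time_s: 37.2
eef_pos: [505.1, 256.0, 42.2]
orientation: [[-0.02, 1.0, -0.001], [1.0, 0.02, -0.008], [-0.008, -0.001, -1.0]]
force: [1.1, -12.6, 9.8]
width: 11.5
grip_force: 50.0
```

```bash
python3 - <<'E'
from h import *
to(505.4,309.4,42,1.588)
E
```

```text
pos [505.1 256.   42.2] ang 1.591 shift [53.4  1.4 -0.2] rv [-0.001  0.008  0.003] w 11.5 F [  1.1 -12.6   9.8] t 37.2
```

apply_moves(motion="0.004 0 0 0 0 0 0; 0.008 0 0 0 0 0 0; 0.008 0 0 0 0 0 0; 0.008 0 0 0 0 0 0; 0.008 0 0 0 0 0 0; 0.006 0 0 0 0 0 0; 0.003 0 0 0 0 0 0; 0.003 0 0 0 0 0 0; 0 0 0 0 0 0 0")

```text
time_s: 38.33
eef_pos: [504.2, 303.1, 42.2]
orientation: [[-0.02, 1.0, -0.001], [1.0, 0.02, -0.009], [-0.009, -0.001, -1.0]]
force: [-0.3, -12.9, 10.0]
width: 11.4
grip_force: 50.0
```

```bash
python3 - <<'E'
from h import *
to(505.4,309.4,42,1.588)
E
```

```text
pos [504.2 303.1  42.2] ang 1.591 shift [6.2 1.4 0.2] rv [-0.001  0.009  0.003] w 11.4 F [ -0.3 -12.9  10. ] t 38.325
```

apply_moves(motion="0.003 0 0 0 0 0 0; 0.002 0 0 0 0 0 0; 0.002 0 0 0 0 0 0; 0.002 0 0 0 0 0 0; 0 0 0 0 0 0 0")

```text
time_s: 38.95
eef_pos: [504.0, 309.9, 42.2]
orientation: [[-0.021, 1.0, -0.002], [1.0, 0.021, -0.013], [-0.013, -0.002, -1.0]]
force: [1.9, -18.3, 11.4]
width: 11.8
grip_force: 50.0
```

apply_moves(motion="0.002 0 0 0 0 0 0; 0.002 0 0 0 0 0 0; 0 0 0 0 0 0 0")

```text
time_s: 39.33
eef_pos: [503.3, 310.7, 42.1]
orientation: [[-0.022, 1.0, -0.003], [1.0, 0.022, -0.019], [-0.019, -0.004, -1.0]]
force: [-0.2, -25.2, 14.1]
width: 11.9
grip_force: 50.0
```

apply_moves(motion="-0.002 0 0 0 0 0 0; 0 0 0 0 0 0 0.04; 0 0 0 0 0 0 0.04; 0 0 0 0 0 0 0.04; 0 0 -0.03 0 0 0 0.04; 0 0 -0.05 0 0 0 0.04; 0 0 -0.05 0 0 0 0.04; -0.05 0 -0.05 0 0 0 0.04; -0.055 0 0 0 0 0 0.04; -0.055 0 0 0 0 0 0.04; -0.055 0 0 0 0 0 0.04; -0.055 0 0 0 0 0 0.04; -0.055 0 0 0 0 0 0.04; -0.055 0 0 0 0 0 0.04; 0 0 0 0 0 0 0.04; 0 0 0 0 0 0 0.04")

```text
time_s: 41.32
eef_pos: [511.2, -53.9, 215.4]
orientation: [[-0.018, 1.0, -0.001], [1.0, 0.018, 0.001], [0.001, -0.001, -1.0]]
force: [0.6, 1.5, -0.4]
width: 40.0
grip_force: 0.0
```

```bash
python3 - <<'E'
from h import *
a=snap('top')['frame'][130:270,170:430]; b=snap('scene')['frame'][170:370,150:450]
k=lambda i,h:cv2.resize(i,None,fx=h,fy=h,interpolation=cv2.INTER_CUBIC)
A=k(a,2);B=k(b,1.55);h=A.shape[0]+B.shape[0];o=np.zeros((h,560,3),np.uint8);o[:A.shape[0],:A.shape[1]]=A;o[A.shape[0]:,:B.shape[1]]=B
cv2.imwrite('pics/f.png',o);print(o.shape, env.read_state()['force'])
E
```

```text
(590, 560, 3) [ 0.28410653 -0.22920458  0.8579849 ]
```

View pics/f.png

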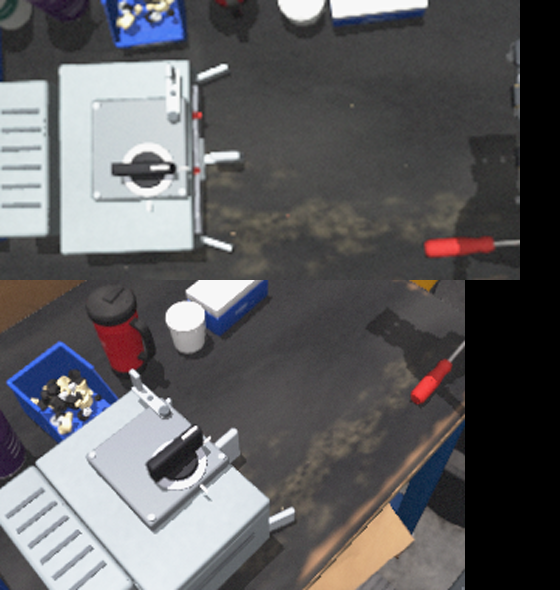

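The tray is inside with the fin at (222,157) in the top crop, only lever ends showing at the mouth; the isolator is off and the hasp out. I'll check the fin position numerically.

```bash
python3 - <<'E'
from h import *
s=snap('top')
print(onz(s,[(289.5,208)],68), 'expect home: (505.7,297.5)')
E
```

```text
[[502.11964203 297.89697825  68.        ]] expect home: (505.7,297.5)
```

Fully home, matching expectation to within 4 mm.

```bash
python3 -c "
from plant import env
print(env.job_done())"
```

```text
the job is handed in; nothing more can be done
None
```

The job is handed in with no verdict returned: the isolator is off and the hasp out, all four valves are on the tray, and the tray is fully home in the dryer, with the fin within 4 mm of its expected place.

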